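# Clamp a circuit board: swing out the folding crank, then wind the handwheel

## Task

Clamp the circuit board that lies between the jaws of one of the two grey board clamps with handwheels. On that clamp, swing the folded crank handle up until it stands latched upright (this frees the wheel), then wind the handwheel half a turn clockwise, seen from above, to its stop, so that the jaw closes on the board. Leave the crank standing upright and the board lying flat.

Things in the scene. Friction and masses are not known exactly. Their poses are not given: they have to be found in the camera images.
- wheel_hub (a point): Hub top of the handwheel, on its upright axis, 61 mm above the worktop. Two alike fixed grey clamps (base 150 x 220 mm); this one has a green circuit board between its jaws. Wheel: spoked steel ring, 122 mm outer diameter, rim top 60 mm above the worktop. The frame turns with the wheel: x from hub to the crank's hinge; the hinge line is level, along y, 56 mm out along x and 21 mm above this point.
- grip_center (a point): Middle of the crank's black plastic grip, 41 mm from the hinge: a plain round sleeve 18 mm in diameter, 42 mm long, spinning freely on its rod. Folded, it lies level, inward from the hinge over the hub, 82 mm above the worktop (13 mm clear above the rim). Upright, it spans 102 to 144 mm above the worktop, 56 mm from the wheel's axis.
- holder_crank (a joint): Folding crank's hinge on the rim, rad: 0 folded flat inward over the hub, 1.571 upright (stop). Moves lightly; past about 72 degrees a sprung ball snaps in and latches it upright (2 N at the grip). Until about 65 degrees its short tail lies in a fixed fork (two steel horns 92 mm high, 66 to 78 mm from the axis, just outside the hinge), which locks the wheel.
- holder_wheel (a joint): Handwheel turn, rad: 0 parked at the lock fork, grows clockwise seen from above, 3.142 at its end stop, where the jaw is shut on the board. Light friction (0.06 N m); it stays where it is left. The jaw advances 3.8 mm per rad, 12 mm in all. Nothing stands higher than 50 mm in the crank's way.
- board_center (a point): Centre of the loose green circuit board, 78 x 52 mm, 2 mm thick with parts up to 12 mm high, lying flat on the clamp's bed between the jaws, about 105 mm from the wheel's axis. It needs no handling.

How it is judged:
On the way, in this order (a step that is already met when the one before it is completed fails the run):
1. the crank is swung out to within 15 degrees of upright before the wheel is turned (value of joint holder_crank above 1.31 rad and value of joint holder_wheel below 0.5 rad), for 0.1 s.
2. the wheel is wound to within 12 degrees of its stop (value of joint holder_wheel above 2.93 rad), for 0.1 s.
At the end, for the whole second after the job is handed in: The wheel stands within 12 degrees of its end stop (half a turn clockwise from parked) and still; its crank stands within 15 degrees of upright; the board lies flat and still between the jaws, its centre 100 to 122 mm from the wheel's axis (value of joint holder_crank above 1.31 rad and value of joint holder_wheel above 2.93 rad and velocity of joint holder_wheel below 0.05 rad/s and horizontal distance between board_center and wheel_hub between 0.1 and 0.122 m and angle between board_center's own z axis and vertical below 0.15 rad and linear speed of board below 0.02 m/s); the robot touches nothing.
It also fails if it takes over 43 s, if anything falls off the work surface, if the arm or the gripper's body presses on something with over 40 N, if the wrist force passes 120 N, or if a joint passes its speed limit or range.

## Robot

A 6-joint arm with a two-finger parallel gripper is mounted at the origin on a cart in front of the work surface, level with it; the furniture and walls round the work are solid. World frame = base frame: x ahead of the robot, y to its left, z up, the work surface at z = 0. Lengths are in m, angles in rad, forces in N, time in s.
With the tool pointing down it reaches from about 0.3 to 0.85 m from the base axis. Payload 4.2 kg.
Tool frame: the origin (TCP) lies between the finger pads; the fingertips stand 19 mm ahead of it and the grasp point (between the pads) is the TCP; z points along the fingers, y is the line along which they close (so a half turn about z gives the same grasp; the last joint's range is limited). The gripper opens to 91 mm and grips with 3 to 60 N. Pads are 32 mm wide; open, the fingers measure 118 mm over their backs; the gripper's body (76 mm by 178 mm) begins 60 mm behind the grasp point.
Start: joints at [1.317, 0.32, 1.565, -0, 1.257, -0.02], TCP at [0.133, 0.559, 0.233] pointing down, gripper open.
Joint ranges: [-3.11, 3.11], [-0.84, 2.01], [0.21, 2.61], [-1.34, 4.49], [0.05, 2.63], [-2.56, 2.56]. Speed limits (rad/s): [2.57, 2.57, 3.14, 3.14, 3.14, 3.14].

## Interface

Orientations are given as [roll, pitch, yaw] about the fixed x, y, z axes, in that order (R = Rz(yaw) Ry(pitch) Rx(roll)).
In Python, from cell import bot gives the robot as it stands.
- The arm moves only by the tool arm_command, never from a script. Its argument "series" is a list that holds one entry, the list of rows, each a list of 7 numbers: the shift along the world's x, y, z in m, then the turn, a rotation vector about the world's x, y, z in rad, then the closure, from 0 (fully open) to 1 (shut). A call has exactly 8 rows; each row is the pose to reach, as a shift and turn from the pose commanded when the call began; what a row does not reach only later rows make up. A row lasts 1/8 s, in which the tool goes at most 62.5 mm and 10.7 degrees, less where a joint would pass 70% of its speed; a pose out of reach is approached as far as the arm can. A call with a gripper value outside its range is refused whole. The fingers move at their own pace and stop on an object; "squeeze" is the grip in N (left out, the last holds). Time passes only in rows, so rows that repeat a pose let the fingers close, or fill a call up. It gives the time, the measured TCP pose, the force, the opening and the grip force at its end, in the units of the state.
- bot.state(): the state, without advancing time (a new reading comes with each control period).
- bot.camera(name): name is "side" or "top"; returns (picture, depth): 480x640x3 uint8, red, green, blue; 480x640 float32, m along the optical axis (not along the pixel's ray), 0 where there is no reading.
- bot.camera_model(name): a dict with "mtx" (3x3 intrinsics, pixels), "position" and "rotation" of the camera in the world. Camera axes: x right, y down, z forward; pixel columns grow to the right and rows downward; lengths in m; the calibration is good to about 2 mm. A picture is of the moment at which its call begins. camera_model takes no time and is no camera call.
- bot.job_done(): hands the job in; it is judged then, once.
Trained networks look in the newest picture that a camera, given by its name, has taken for a name from the list of things; names that differ only in an ending like _2 or _b are one class to them, and where a whole thing is asked for, a point or a joint stands for the part that bears it (a point fixed in the world has none). Each returns a list of dicts, best first, with "confidence" (0 to 1); they miss things now and then, are a little off and sometimes report something else, mostly with a low value. They report only what shows in the picture. A call takes as long as a camera call.
- bot.silhouettes(camera, target): "region" (480x640 bool, what is visible of it) and "rect" ([left, top, right, bottom] in pixels, round what is visible of it).
The state is a dict: "t": time; "qpos": joint angles; "qd": joint speeds; "tau": joint torques, N m; "tool_pos": TCP position; "eef_rot": TCP orientation; "ft_force": force on the tool from outside, world axes, zero at the start; "wrist_torque": the same for the moment, N m; "width": finger opening in m; "finger_force": force on a finger pad.
Only numpy, scipy, OpenCV 4.12 (cv2) and the standard library are available. Lean on these libraries where they do the work, as an engineer would, in place of code of your own. Each camera call takes 0.05 s, during which the arm holds its last target. There are 200 camera calls.

## Working session

There is one attempt and no reset: what is moved stays moved. The work goes in short steps, Python scripts to look and compute and a tool call to move; the robot and the scene stay as the last step left them, time stands still between calls to the robot, and variables do not carry over. Pictures are saved under pics/ and viewed, at most 10 in all, crops included, and the job is handed in when it is done.

Besides the shell and the picture viewer there is one more tool, called after ">>>" by a JSON object that holds its "method" and its "body", one argument or row to a line. arm_command: Moves the arm, as the interface text tells. Its arguments: {"type":"object","properties":{"series":{"type":"array","items":{"type":"array","items":{"type":"array","items":{"type":"number"}}}},"squeeze":{"type":"number"}},"required":["series"]}

```bash
mkdir -p pics; cat > h.py <<'E'
import numpy as np, cv2
from cell import bot
def pts(cam,d):
    m=bot.camera_model(cam);K=np.array(m["mtx"]);v,u=np.mgrid[0:480,0:640]
    P=np.stack([(u-K[0,2])/K[0,0]*d,(v-K[1,2])/K[1,1]*d,d],-1)
    return P@np.array(m["rotation"]).T+np.array(m["position"])
E
python3 - <<'E'
from h import *
print(bot.state()); ims=[]
for c in("top","side"):
    im,d=bot.camera(c);ims.append(im);P=pts(c,d)
    m=bot.camera_model(c);print(c,m["position"],m["rotation"])
    cv2.imwrite(f"pics/{c}1.png",im[:,:,::-1])
    for n in("wheel_hub","grip_center","board_center"):
        for r in bot.silhouettes(c,n)[:3]:
            R=r["region"]&(d>0); q=P[R]
            print(c,n,round(r["confidence"],2),r["rect"],R.sum(),np.median(q,0).round(3) if len(q) else "",np.percentile(q,[2,98],axis=0).round(3).tolist() if len(q) else "")
E
```

```text
{'t': 0.0, 'qpos': array([ 1.31700257e+00,  3.20329449e-01,  1.56567551e+00, -4.52248365e-05,
        1.25735377e+00, -2.00107600e-02]), 'qd': array([-2.08778564e-04, -1.85134596e-03, -3.32320624e-04, -1.34844847e-03,
       -1.45915471e-03, -7.89836891e-05]), 'tau': array([ 1.45348848e-03, -4.12473035e+01, -2.31967843e+01,  7.27920304e-02,
        4.59333602e-02, -1.50429091e-04]), 'tool_pos': array([0.13310806, 0.55891227, 0.23210003]), 'eef_rot': array([-3.13982608e+00,  7.65002540e-06,  2.90782365e+00]), 'ft_force': array([-0.35630229, -1.01603128, -0.38709401]), 'wrist_torque': array([ 0.02855367,  0.00752982, -0.02581406]), 'finger_force': 0.0, 'width': 0.09126721234768397}Traceback (most recent call last):
  File "<stdin>", line 4, in <module>
  File "h.py", line 6, in pts
    return P@np.array(m["rotation"]).T+np.array(m["position"])
           ~~~~~~~~~~~~~~~~~~~~~~~~~~~^~~~~~~~~~~~~~~~~~~~~~~~
ValueError: operands could not be broadcast together with shapes (480,640) (3,)
```

```bash
sed -i 's/^import numpy.*/&\nfrom scipy.spatial.transform import Rotation as Ro/; s/np.array(m\["rotation"\]).T/Ro.from_euler("xyz",m["rotation"]).as_matrix().T/' h.py
python3 - <<'E'
from h import *
for c in("top","side"):
    im,d=bot.camera(c);P=pts(c,d)
    m=bot.camera_model(c);print(c,m["position"],m["rotation"],P[240,320],P[400,320])
    cv2.imwrite(f"pics/{c}1.png",im[:,:,::-1])
    for n in("wheel_hub","grip_center","board_center"):
        for r in bot.silhouettes(c,n)[:3]:
            R=r["region"]&(d>0); q=P[R]
            print(c,n,round(r["confidence"],2),r["rect"],R.sum(),np.median(q,0).round(3) if len(q) else "",np.percentile(q,[2,98],axis=0).round(3).tolist() if len(q) else "")
E
```

```text
top [0.27003635 0.07888338 1.20654321] [-2.96225268  0.01037972 -1.58901991] [0.49592456 0.08402854 0.00071438] [ 0.14833964  0.09063905 -0.0135648 ]
top wheel_hub 0.6 [216.3, 239.5, 272.5, 304.0] 1399 [0.424 0.246 0.059] [[0.361, 0.194, 0.018], [0.475, 0.305, 0.095]]
top grip_center 0.7 [235.5, 241.5, 255.4, 276.6] 232 [0.438 0.24  0.09 ] [[0.412, 0.227, 0.081], [0.481, 0.255, 0.098]]
top board_center 0.72 [184.7, 239.6, 217.2, 277.2] 657 [0.453 0.349 0.024] [[0.419, 0.321, 0.019], [0.489, 0.378, 0.03]]
side [ 0.00815117 -0.69928957  0.85360882] [-2.28203175  0.00928372 -0.56887427] [0.54096652 0.14134424 0.00299815] [ 3.11690755e-01 -2.15400491e-01  2.29773826e-05]
side wheel_hub 0.65 [227.1, 199.0, 276.9, 237.4] 1031 [0.418 0.238 0.059] [[0.36, 0.191, 0.048], [0.473, 0.301, 0.095]]
side grip_center 0.5 [243.6, 199.9, 270.5, 206.5] 178 [0.435 0.239 0.09 ] [[0.412, 0.229, 0.079], [0.466, 0.253, 0.096]]
side board_center 0.73 [231.3, 194.6, 255.3, 202.0] 147 [0.457 0.361 0.026] [[0.43, 0.342, 0.022], [0.482, 0.376, 0.029]]
```

View pics/top1.png

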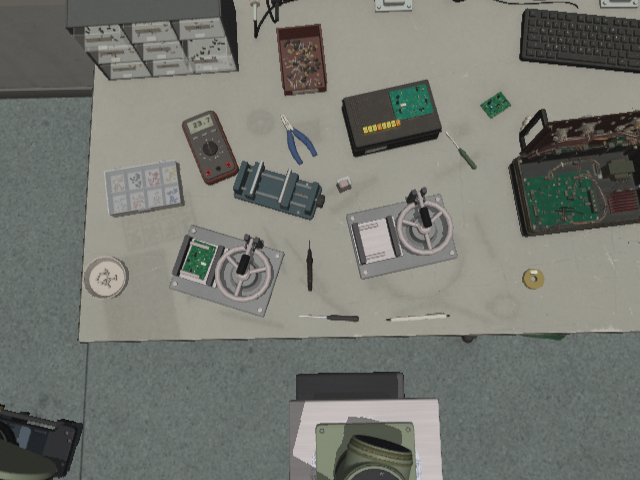

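View pics/side1.png

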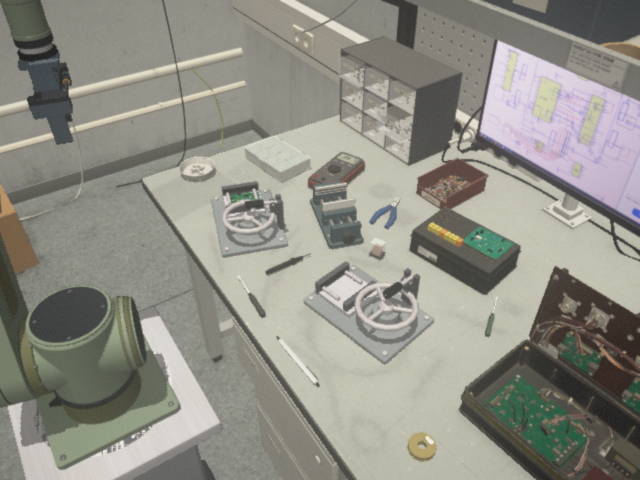

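```bash
python3 - <<'E'
from h import *
from scipy.optimize import least_squares
for c in("top","side"):
    im,d=bot.camera(c);P=pts(c,d)
    if c=="top": cv2.imwrite("pics/crop1.png",cv2.resize(im[220:320,160:300,::-1],None,fx=5,fy=5,interpolation=cv2.INTER_CUBIC))
    w=bot.silhouettes(c,"wheel_hub"); 
    w=min([x for x in w if x["confidence"]>.3],key=lambda r:r["rect"][0])["region"]&(d>0)
    q=P[w]; q=q[(q[:,2]>.05)&(q[:,2]<.066)]
    r=np.linalg.norm(q[:,:2]-[.418,.247],axis=1); q=q[r>.045]
    f=least_squares(lambda p:np.hypot(q[:,0]-p[0],q[:,1]-p[1])-.055,[.418,.245],loss="soft_l1",f_scale=.003)
    print(c,f.x,len(q),np.median(q[:,2]))
    g=[x for x in bot.silhouettes(c,"grip_center")][:3]
    for x in g:
        R=x["region"]&(d>0); q=P[R]; q=q[(q[:,2]>.083)&(q[:,2]<.1)]; 
        print(x["confidence"],x["rect"],len(q),q.mean(0),np.linalg.svd((q-q.mean(0))[:,:2],full_matrices=False)[2][0])
    q=P.reshape(-1,3); hp=q[(np.hypot(q[:,0]-f.x[0],q[:,1]-f.x[1])<.1)&(q[:,2]>.075)]
    np.save(f"hp_{c}.npy",hp); o=hp[np.hypot(*(hp[:,:2]-f.x).T)>.055]; print("far",len(o),o.mean(0),np.ptp(o,axis=0))
    b=P[bot.silhouettes(c,"board_center")[0]["region"]&(d>0)]
    print("board",(b.min(0)+b.max(0))/2)
E
```

```text
top [0.41661524 0.24845354] 739 0.05879745522882818
0.63 [235.7, 237.7, 253.8, 275.0] 228 [0.43907093 0.24092283 0.09019508] [-0.95236579  0.30495804]
far 129 [0.48038507 0.22755107 0.08667997] [0.02957743 0.03193359 0.02070457]
board [0.45394684 0.34967599 0.02485756]
side [0.41668709 0.24602335] 556 0.058791916725626
0.52 [246.3, 200.3, 269.2, 205.1] 123 [0.4336663  0.23869582 0.09044523] [ 0.96627686 -0.25750541]
far 111 [0.48068232 0.22434023 0.0864629 ] [0.0275567  0.0345869  0.02077997]
board [0.44994222 0.341514   0.04082982]
```

View pics/crop1.png

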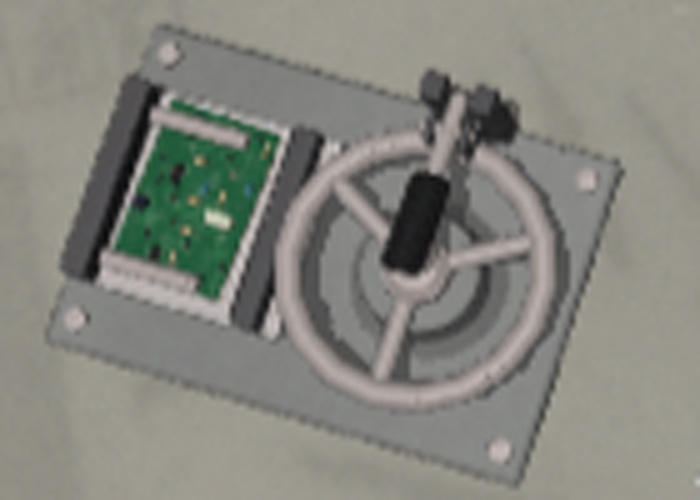

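The crop shows the clamp with the green board: hub at (415,275), and the folded grip at (415,222). The fork and hinge sit at the top (450,110), so the crank points along about -17.5° in world. Moving above the grip.

>>> {"method": "arm_command", "body": {
  "series": [
    [[0.04, -0.04, 0, 0, 0, -0.01, 0.4], [0.08, -0.085, -0.01, 0, 0, -0.02, 0.4], [0.12, -0.127, -0.02, 0, 0, -0.03, 0.4], [0.16, -0.17, -0.03, 0, 0, -0.04, 0.4], [0.2, -0.212, -0.04, 0, 0, -0.05, 0.4], [0.24, -0.255, -0.05, 0, 0, -0.06, 0.4], [0.28, -0.297, -0.06, 0, 0, -0.07, 0.4], [0.298, -0.316, -0.065, 0, 0, -0.07, 0.4]]
  ],
  "squeeze": 10
}}

```text
t: 1.85
tool_pos: [0.4328, 0.2411, 0.1676]
eef_rot: [-3.141, 0.0, 2.835]
ft_force: [0.2, 0.8, -0.7]
width: 0.0544
finger_force: 0.0
```

>>> {"method": "arm_command", "body": {
  "series": [
    [[-0.001, 0.001, -0.03, 0, 0, 0, 0.4], [-0.001, 0.001, -0.06, 0, 0, 0, 0.4], [-0.001, 0.001, -0.081, 0, 0, 0, 0.4], [-0.001, 0.001, -0.081, 0, 0, 0, 0.4], [-0.001, 0.001, -0.081, 0, 0, 0, 0.85], [-0.001, 0.001, -0.081, 0, 0, 0, 0.95], [-0.001, 0.001, -0.081, 0, 0, 0, 1.0], [-0.001, 0.001, -0.081, 0, 0, 0, 1.0]]
  ],
  "squeeze": 8
}}

```text
t: 2.85
tool_pos: [0.4308, 0.2454, 0.0876]
eef_rot: [3.138, 0.001, 2.837]
ft_force: [0.3, 7.5, 0.3]
width: 0.0181
finger_force: 8.5
```

```bash
python3 - <<'E'
from h import *
im,d=bot.camera("side");cv2.imwrite("pics/s2.png",cv2.resize(im[90:260,170:350,::-1],None,fx=3.5,fy=3.5,interpolation=cv2.INTER_CUBIC)); s=bot.state();print(s["qpos"],s["wrist_torque"],s["width"])
E
```

```text
[ 0.49380093  0.34088055  1.9496835   0.00255178  0.84798108 -0.77356109] [ 0.67843395 -0.02605812 -0.10661081] 0.017708093946186367
```

View pics/s2.png

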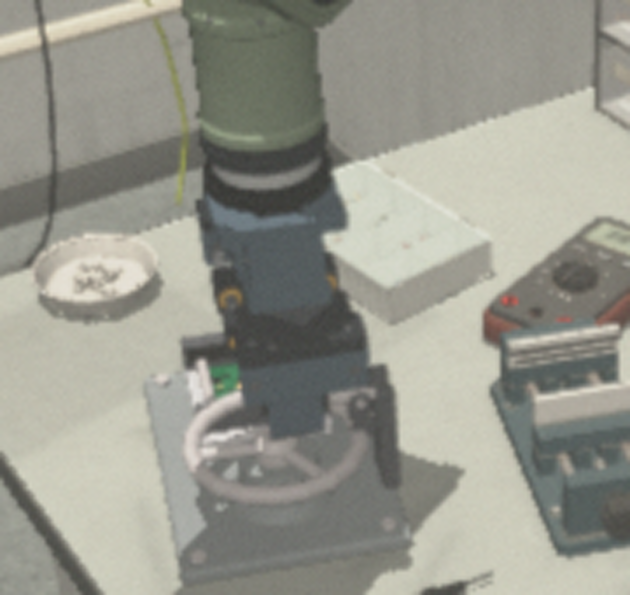

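The side view shows the fingers closed on the grip over the hub (280,430), with the hinge and fork at about (375,410). Width is 18 mm, so it is held. Swinging up along the hinge arc.

>>> {"method": "arm_command", "body": {
  "series": [
    [[0, 0.003, 0, 0, 0, 0, 1], [0.0013, 0.0026, 0.0106, 0, 0, 0, 1], [0.0052, 0.0014, 0.0205, 0, 0, 0, 1], [0.0114, -0.0006, 0.029, 0, 0, 0, 1], [0.0196, -0.0032, 0.0355, 0, 0, 0, 1], [0.029, -0.006, 0.0396, 0, 0, 0, 1], [0.041, -0.0098, 0.041, 0, 0, 0, 1], [0.042, -0.01, 0.041, 0, 0, 0, 1]]
  ],
  "squeeze": 8
}}

```text
t: 3.9
tool_pos: [0.473, 0.2331, 0.1288]
eef_rot: [-3.14, 0.001, 2.838]
ft_force: [-3.5, -4.2, 4.9]
width: 0.0177
finger_force: 8.0
```

```bash
python3 - <<'E'
from h import *
im,d=bot.camera("side");cv2.imwrite("pics/s3.png",cv2.resize(im[130:260,190:330,::-1],None,fx=4.5,fy=4.5,interpolation=cv2.INTER_CUBIC)); s=bot.state();print(s["qpos"],s["wrist_torque"],s["ft_force"],s["tool_pos"],s["width"])
E
```

```text
[ 0.43719465  0.33623646  1.82612345 -0.00216891  0.97980461 -0.82891124] [-0.94259518  0.52863494  0.08322906] [-2.0808721  -5.78197037  4.17613914] [0.47295095 0.2331018  0.12883778] 0.01768056595096358
```

View pics/s3.png

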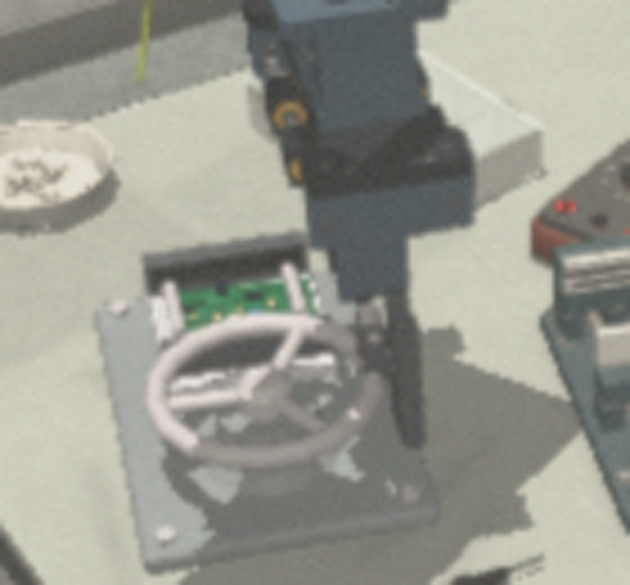

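The wheel is clear of the gripper and the crank looks upright, with the rod at (375,330). I'll open, back up and measure.

>>> {"method": "arm_command", "body": {
  "series": [
    [[0, 0, 0, 0, 0, 0, 0.6], [0, 0, 0, 0, 0, 0, 0.5], [0, 0, 0.03, 0, 0, 0, 0.5], [-0.02, 0.01, 0.08, 0, 0, 0, 0.5], [-0.05, 0.06, 0.1, 0, 0, 0, 0.5], [-0.08, 0.11, 0.11, 0, 0, 0, 0.5], [-0.1, 0.16, 0.11, 0, 0, 0, 0.5], [-0.1, 0.18, 0.11, 0, 0, 0, 0.5]]
  ]
}}

```text
t: 4.95
tool_pos: [0.3711, 0.4172, 0.2385]
eef_rot: [3.139, 0.0, 2.841]
ft_force: [0.8, 0.2, 0.3]
width: 0.0456
finger_force: 0.0
```

```bash
python3 - <<'E'
from h import *
print(bot.state()["tool_pos"])
ims=[]
for c in("top","side"):
    im,d=bot.camera(c);P=pts(c,d)
    x,y=(216,230) if c=="top" else (210,160)
    ims.append(cv2.resize(im[y:y+90,x:x+90,::-1],(400,400),interpolation=cv2.INTER_CUBIC))
    for r in bot.silhouettes(c,"grip_center")[:2]:
        R=r["region"]&(d>0);q=P[R];q=q[(q[:,2]>.1)&(q[:,2]<.15)]
        if len(q): print(c,r["confidence"],r["rect"],len(q),((np.percentile(q,3,axis=0)+np.percentile(q,97,axis=0))/2).round(4),np.percentile(q,[3,97],axis=0).round(3).tolist())
cv2.imwrite("pics/b4.png",np.hstack(ims))
E
```

```text
[0.37114128 0.41721283 0.23845663]
top 0.5 [240.6, 240.2, 251.0, 248.1] 61 [0.4657 0.2309 0.1325] [[0.459, 0.224, 0.119], [0.472, 0.238, 0.146]]
side 0.7 [265.2, 177.8, 275.2, 201.1] 145 [0.4677 0.2299 0.1249] [[0.46, 0.222, 0.104], [0.476, 0.238, 0.146]]
```

View pics/b4.png

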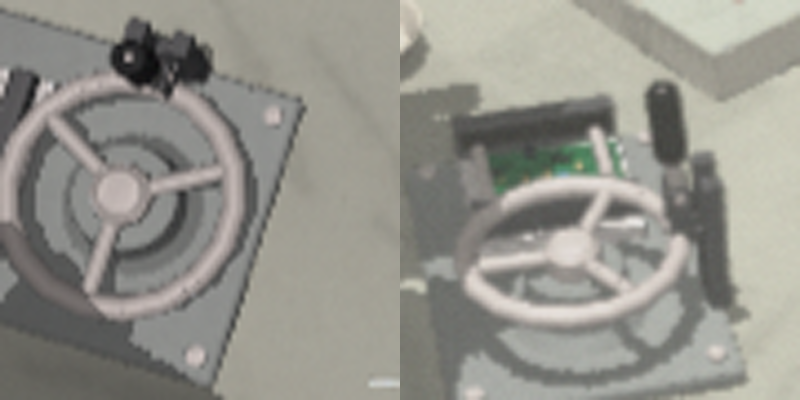

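The crank stands latched upright. Top view puts the grip at (140,60) and the hub at (120,190); side view puts the grip at (665,125). The grip is at about (0.470, 0.231) and the hub at (0.4165, 0.2475). Re-approaching to cage the grip.

>>> {"method": "arm_command", "body": {
  "series": [
    [[0.025, -0.046, 0, 0, 0, 0, 0.5], [0.05, -0.092, 0, 0, 0, 0, 0.5], [0.075, -0.138, 0, 0, 0, 0, 0.5], [0.098, -0.183, 0, 0, 0, 0, 0.5], [0.098, -0.183, -0.02, 0, 0, 0, 0.5], [0.098, -0.183, -0.065, 0, 0, 0, 0.5], [0.098, -0.183, -0.11, 0, 0, 0, 0.5], [0.098, -0.183, -0.11, 0, 0, 0, 0.7]]
  ],
  "squeeze": 5
}}

```text
t: 6.15
tool_pos: [0.4681, 0.2286, 0.1254]
eef_rot: [-3.136, -0.006, 2.836]
ft_force: [-0.2, -0.2, 0.3]
width: 0.0385
finger_force: 0.0
```

```bash
python3 - <<'E'
import numpy as np
# shifts relative to the start of the arc, cw by phi about hub
R=.056;a0=-0.297
for i in range(0,25):
    p=np.radians(7.5*i); print(i,round(np.degrees(p),1),np.round([R*(np.cos(a0-p)-np.cos(a0)),R*(np.sin(a0-p)-np.sin(a0))],4),round(-2.8*i/24,3))
E
```

```text
0 0.0 [0. 0.] -0.0
1 7.5 [-0.0026 -0.0068] -0.117
2 15.0 [-0.0061 -0.0133] -0.233
3 22.5 [-0.0103 -0.0192] -0.35
4 30.0 [-0.0154 -0.0246] -0.467
5 37.5 [-0.021  -0.0292] -0.583
6 45.0 [-0.0273 -0.0331] -0.7
7 52.5 [-0.034  -0.0361] -0.817
8 60.0 [-0.041  -0.0382] -0.933
9 67.5 [-0.0482 -0.0394] -1.05
10 75.0 [-0.0555 -0.0396] -1.167
11 82.5 [-0.0628 -0.0388] -1.283
12 90.0 [-0.0699 -0.0372] -1.4
13 97.5 [-0.0768 -0.0346] -1.517
14 105.0 [-0.0832 -0.0311] -1.633
15 112.5 [-0.0892 -0.0268] -1.75
16 120.0 [-0.0945 -0.0218] -1.867
17 127.5 [-0.0991 -0.0161] -1.983
18 135.0 [-0.103  -0.0099] -2.1
19 142.5 [-0.106  -0.0032] -2.217
20 150.0 [-0.1081  0.0038] -2.333
21 157.5 [-0.1093  0.011 ] -2.45
22 165.0 [-0.1095  0.0184] -2.567
23 172.5 [-0.1088  0.0256] -2.683
24 180.0 [-0.1071  0.0328] -2.8
```

>>> {"method": "arm_command", "body": {
  "series": [
    [[0, 0, 0, 0, 0, 0, 0.76], [0, 0, 0, 0, 0, 0, 0.76], [-0.0026, -0.0068, 0, 0, 0, -0.117, 0.76], [-0.0061, -0.0133, 0, 0, 0, -0.233, 0.76], [-0.0103, -0.0192, 0, 0, 0, -0.35, 0.76], [-0.0154, -0.0246, 0, 0, 0, -0.467, 0.76], [-0.021, -0.0292, 0, 0, 0, -0.583, 0.76], [-0.0273, -0.0331, 0, 0, 0, -0.7, 0.76]]
  ],
  "squeeze": 8
}}

```text
t: 7.15
tool_pos: [0.4447, 0.1991, 0.13]
eef_rot: [3.135, 0.001, 2.134]
ft_force: [1.3, 1.3, 0.8]
width: 0.0216
finger_force: 1.1
```

```bash
python3 - <<'E'
from h import *
s=bot.state();print(s["qpos"],s["wrist_torque"],s["ft_force"],s["tool_pos"],s["width"])
ims=[]
for c in("top","side"):
    im,d=bot.camera(c)
    x,y=(206,220) if c=="top" else (210,150)
    ims.append(cv2.resize(im[y:y+100,x:x+100,::-1],(400,400),interpolation=cv2.INTER_CUBIC))
cv2.imwrite("pics/b5.png",np.hstack(ims))
E
```

```text
[ 3.97206273e-01  2.74962075e-01  1.91703670e+00  3.43618487e-04
  9.43238119e-01 -1.66096632e-01] [ 0.17311298 -0.21716059 -0.0037492 ] [1.32323043 1.34388146 0.78857758] [0.44471403 0.19912574 0.13002204] 0.021628273760485848
```

View pics/b5.png

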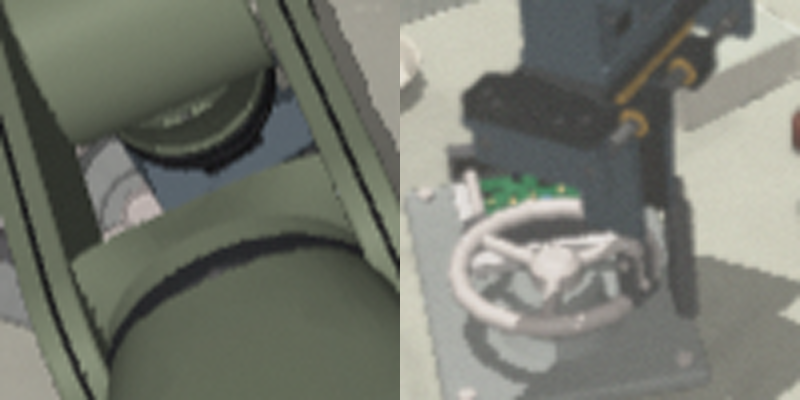

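The side view shows the wheel turning with the crank: spokes have rotated and the hinge is now at (640,270). Continuing.

>>> {"method": "arm_command", "body": {
  "series": [
    [[-0.0067, -0.003, 0, 0, 0, -0.117, 0.76], [-0.0137, -0.0051, 0, 0, 0, -0.233, 0.76], [-0.0209, -0.0063, 0, 0, 0, -0.35, 0.76], [-0.0282, -0.0065, 0, 0, 0, -0.467, 0.76], [-0.0355, -0.0057, 0, 0, 0, -0.583, 0.76], [-0.0426, -0.0041, 0, 0, 0, -0.7, 0.76], [-0.0495, -0.0015, 0, 0, 0, -0.817, 0.76], [-0.0559, 0.002, 0, 0, 0, -0.933, 0.76]]
  ]
}}

```text
t: 8.25
tool_pos: [0.3886, 0.2009, 0.1294]
eef_rot: [3.138, -0.003, 1.204]
ft_force: [2.7, -1.5, 1.1]
width: 0.022
finger_force: 1.1
```

>>> {"method": "arm_command", "body": {
  "series": [
    [[-0.006, 0.0043, 0, 0, 0, -0.117, 0.76], [-0.0113, 0.0093, 0, 0, 0, -0.233, 0.76], [-0.0159, 0.015, 0, 0, 0, -0.35, 0.76], [-0.0198, 0.0212, 0, 0, 0, -0.467, 0.76], [-0.0228, 0.0279, 0, 0, 0, -0.583, 0.76], [-0.0249, 0.0349, 0, 0, 0, -0.7, 0.76], [-0.0261, 0.0421, 0, 0, 0, -0.817, 0.76], [-0.0263, 0.0495, 0, 0, 0, -0.933, 0.76]]
  ]
}}

```text
t: 9.25
tool_pos: [0.3613, 0.2499, 0.129]
eef_rot: [3.141, -0.002, 0.271]
ft_force: [-0.3, -2.9, 1.3]
width: 0.0222
finger_force: 1.0
```

>>> {"method": "arm_command", "body": {
  "series": [
    [[0.0003, 0.0036, 0, 0, 0, -0.06, 0.76], [0.0007, 0.0072, 0, 0, 0, -0.117, 0.76], [0.0015, 0.0108, 0, 0, 0, -0.17, 0.76], [0.0024, 0.0144, 0, 0, 0, -0.2, 0.76], [0.003, 0.016, 0, 0, 0, -0.2, 0.76], [0.0032, 0.0175, 0, 0, 0, -0.2, 0.76], [0.0032, 0.0175, 0, 0, 0, -0.2, 0.76], [0.0032, 0.0175, 0, 0, 0, -0.2, 0.76]]
  ]
}}

```text
t: 10.25
tool_pos: [0.3639, 0.2674, 0.128]
eef_rot: [-3.141, -0.0, 0.072]
ft_force: [-0.5, -0.5, 0.5]
width: 0.0222
finger_force: 0.2
```

>>> {"method": "arm_command", "body": {
  "series": [
    [[0.0003, 0.001, 0, 0, 0, 0, 0.76], [0.0006, 0.002, 0, 0, 0, 0, 0.76], [0.0009, 0.003, 0, 0, 0, 0, 0.76], [0.0012, 0.004, 0, 0, 0, 0, 0.76], [0.0012, 0.004, 0, 0, 0, 0, 0.76], [0.0012, 0.004, 0, 0, 0, 0, 0.76], [0.0012, 0.004, 0, 0, 0, 0, 0.76], [0.0012, 0.004, 0, 0, 0, 0, 0.76]]
  ]
}}

```text
t: 11.25
tool_pos: [0.3649, 0.2702, 0.1278]
eef_rot: [3.139, 0.001, 0.073]
ft_force: [0.8, -5.8, 2.9]
width: 0.0215
finger_force: 2.8
```

It's at the stop, with reaction building to 6 N. Centring, opening and retracting.

>>> {"method": "arm_command", "body": {
  "series": [
    [[-0.0008, -0.003, 0, 0, 0, 0, 0.7], [-0.0008, -0.003, 0, 0, 0, 0, 0.5], [-0.0008, -0.003, 0, 0, 0, 0, 0.5], [-0.0008, -0.003, 0.03, 0, 0, 0, 0.5], [-0.0008, -0.003, 0.08, 0, 0, 0, 0.5], [-0.02, -0.04, 0.12, 0, 0, 0, 0.5], [-0.04, -0.09, 0.13, 0, 0, 0, 0.5], [-0.06, -0.14, 0.13, 0, 0, 0, 0.5]]
  ]
}}

```text
t: 12.25
tool_pos: [0.3051, 0.1306, 0.2591]
eef_rot: [-3.141, -0.003, 0.073]
ft_force: [0.9, -1.2, -0.1]
width: 0.0457
finger_force: 0.0
```

```bash
python3 - <<'E'
from h import *
print(bot.state()["tool_pos"])
ims=[]
for c in("top","side"):
    im,d=bot.camera(c);P=pts(c,d)
    x,y=(176,220) if c=="top" else (200,150)
    ims.append(cv2.resize(im[y:y+100,x:x+100,::-1],(400,400),interpolation=cv2.INTER_CUBIC))
    for n in("grip_center","board_center"):
      for r in bot.silhouettes(c,n)[:2]:
        q=P[r["region"]&(d>0)]
        if len(q): print(c,n,r["confidence"],r["rect"],len(q),((np.percentile(q,3,axis=0)+np.percentile(q,97,axis=0))/2).round(4),np.percentile(q,[3,97],axis=0).round(3).tolist())
cv2.imwrite("pics/b6.png",np.hstack(ims))
E
```

```text
[0.30510383 0.13058123 0.25908959]
top board_center 0.67 [184.6, 245.8, 215.0, 277.9] 557 [0.4515 0.3551 0.0249] [[0.424, 0.331, 0.02], [0.479, 0.38, 0.03]]
side board_center 0.54 [229.1, 190.8, 253.1, 202.1] 140 [0.4567 0.3652 0.026 ] [[0.432, 0.35, 0.022], [0.481, 0.381, 0.03]]
```

View pics/b6.png

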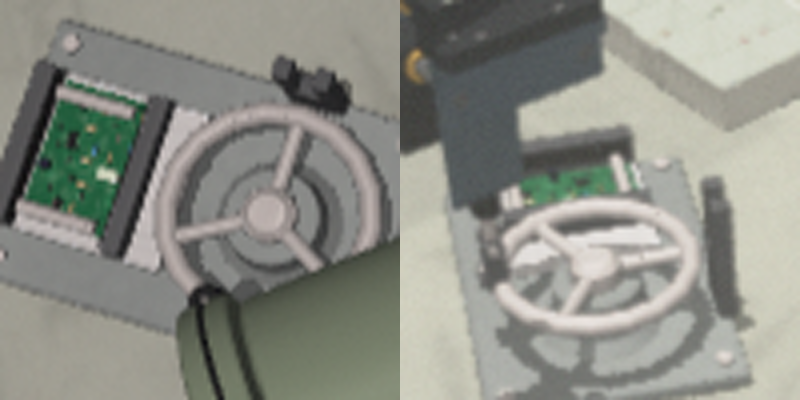

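The jaw now stands against the board at (135,175) and the hinge is opposite the fork, but the crank is hidden. I'll move aside to confirm it.

>>> {"method": "arm_command", "body": {
  "series": [
    [[0.01, -0.04, 0.01, 0, 0, 0, 0.5], [0.02, -0.08, 0.02, 0, 0, 0, 0.5], [0.03, -0.12, 0.03, 0, 0, 0, 0.5], [0.04, -0.16, 0.03, 0, 0, 0, 0.5], [0.05, -0.2, 0.03, 0, 0, 0, 0.5], [0.06, -0.24, 0.03, 0, 0, 0, 0.5], [0.06, -0.24, 0.03, 0, 0, 0, 0.5], [0.06, -0.24, 0.03, 0, 0, 0, 0.5]]
  ]
}}

```text
t: 13.55
tool_pos: [0.3656, -0.1079, 0.2875]
eef_rot: [-3.14, 0.001, 0.073]
ft_force: [-0.1, 0.4, -0.2]
width: 0.0457
finger_force: 0.0
```

```bash
python3 - <<'E'
from h import *
s=bot.state();print(s["tool_pos"],s["ft_force"])
ims=[]
for c in("top","side"):
    im,d=bot.camera(c);P=pts(c,d)
    x,y=(176,220) if c=="top" else (190,150)
    ims.append(cv2.resize(im[y:y+100,x:x+100,::-1],(400,400),interpolation=cv2.INTER_CUBIC))
    for r in bot.silhouettes(c,"grip_center")[:2]:
        q=P[r["region"]&(d>0)];q=q[q[:,2]>.08]
        if len(q): print(c,r["confidence"],r["rect"],((np.percentile(q,3,axis=0)+np.percentile(q,97,axis=0))/2).round(4),np.percentile(q,[3,97],axis=0).round(3).tolist())
cv2.imwrite("pics/b7.png",np.hstack(ims))
E
```

```text
[ 0.36559527 -0.10790498  0.28752705] [-0.06135962  0.43536467 -0.19488252]
top 0.49 [222.8, 293.0, 237.4, 304.1] [0.3631 0.2657 0.1277] [[0.355, 0.258, 0.109], [0.371, 0.273, 0.146]]
side 0.6 [217.7, 182.4, 224.4, 207.3] [0.3629 0.2631 0.1207] [[0.356, 0.256, 0.097], [0.369, 0.27, 0.145]]
```

View pics/b7.png

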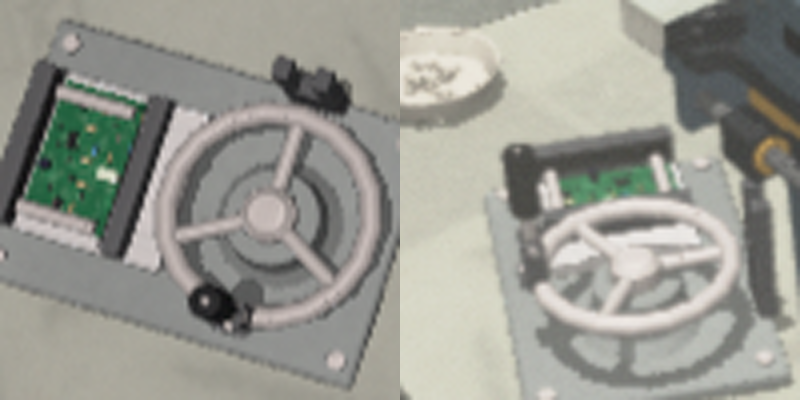

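The crank is upright with its grip at (0.363, 0.265), opposite its start, and the board lies flat in the closed jaws.

```bash
python3 -c "
from cell import bot
print(bot.job_done())"
```

```text
the job is handed in; nothing more can be done
None
```

The circuit board is clamped: the crank stands latched upright, the wheel is wound half a turn clockwise to its stop, the board lies flat and the arm is clear; I handed the job in at about 13.7 s, and no verdict was returned.

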